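Tip the rinsed filter plate out of its cradle and stand it up to dry

TASK

The round porcelain filter plate lies rinsed in its grey cradle, too wide and too deep in the pocket to be picked up flat. Press its back edge down over the sump so that it tips and stays leaning against the back wall by itself when you take the hand away, then take it by the raised front edge and stand it on edge in the empty end slot of the wire drying rack, so that one slot stays free between it and the plate that is already drying there. Lower it onto the rails before you let go (the porcelain must not be dropped), and do not disturb the other plate.

Things in the scene. Friction and masses are not known exactly. Their poses are not given: they have to be found in the camera images.
- cradle: Grey plastic rinse cradle, fixed, 108 x 108 mm, 48 mm high. Origin: centre of its underside; z up, +x to its back (over the sump), -x to its front with the thumb cut-out. Pocket 94 mm wide, centred on the origin. Side and front walls reach z = 48 mm; the back wall (inner face at x = 47.5 mm) reaches z = 44 mm in its middle 60 mm, 48 mm beside that.
- seat_edge (a point): Middle of the back edge of the cradle's seat, 5 mm behind the pocket's centre, 39 mm above the cradle's underside; axes as the cradle's. The plate lies flat on the seat in front of this edge and overhangs the open sump behind it (40 mm long, 94 mm wide, 33 mm deep). Pressed (1 to 5 N) 15 to 35 mm behind this edge, the plate tips about it.
- cutout (a point): Middle of the floor of the thumb cut-out in the front of the cradle, 6 mm above its underside; axes as the cradle's. Wall and seat are cut away here over 48 mm width (y) and 42 mm length (x), open to the front: room for a finger under the plate's raised front edge.
- plate: Plate to be moved: white perforated porcelain disc, diameter 90 mm, 12 mm thick, about 0.14 kg, loose. Origin: its centre, half-way through. z: its axis (up while flat); x, y in its plane, at any angle. Tipped, it slides against the back wall of the cradle and rests there at 0.7 to 1.0 rad from flat, front edge about 30 mm above the seat, upper face looking up and to the back.
- rack: Drying rack of steel wire, fixed, 120 mm long (x), 62 mm wide. Origin: centre of its underside; z up. Four hoops of 5 mm wire across it (in its y-z plane), 65 mm high, at x = -39, -13, 13, 39 mm, make three slots, each 21 mm clear. Two 6 mm rails along x at y = -27.5 and 27.5 mm, axes at z = 14 mm, carry a plate's rim; its plane is then square to the rack's x.
- end_slot (a point): The place of the plate's centre when it stands in the empty end slot: x = -26 mm, y = 0, z = 53 mm in the rack's frame; axes as the rack's. The plate's top edge is then 98 mm above the work surface.
- drying_plate: The other filter plate, alike (90 x 12 mm), loose, standing on edge in the rack's other end slot (x = 26 mm of the rack) from the start; it must stay there. Origin: its centre; z: its axis, along the rack's x.
Mind the look-alikes: they are no part of the job. Leave any orange or yellow look-alike of the plate alone.

How it is judged:
By the outcome, as a careful person would: the job done as asked, in the order asked, and still so for the second after the job is handed in, with the robot touching nothing.
It also fails if it takes over 48 s, if anything falls off the work surface, if the arm or the gripper's body presses on something with over 40 N, if the wrist force passes 120 N, or if a joint passes its speed limit or range.

ROBOT

A 6-joint arm with a two-finger parallel gripper is mounted at the origin on a cart in front of the work surface, level with it; the furniture and walls round the work are solid. World frame = base frame: x ahead of the robot, y to its left, z up, the work surface at z = 0. Lengths are in m, angles in rad, forces in N, time in s.
With the tool pointing down it reaches from about 0.4 to 0.925 m from the base axis. Payload 3.4 kg.
Tool frame: the origin (TCP) lies on the centre line of the jaws, within the pads' length; the fingertips stand env.tip_reach ahead of it and the grasp point (between the pads) lies 11 mm behind it (env.tip_reach is the distance from the TCP to the fingertips, in m); z points along the fingers, y is the line along which they close (so a half turn about z gives the same grasp; the last joint's range is limited). The gripper opens to 85 mm and grips with 20 to 120 N. Pads are 22 mm wide; open, the fingers measure 114 mm over their backs; the gripper's body (76 mm by 85 mm) begins 54 mm behind the grasp point. The pads swing forward as they close: fully open they stand 13 mm farther back than shut.
Start: joints at [-1.337, 0.307, 1.506, -0, 1.328, -0.073], TCP at [0.174, -0.548, 0.239] pointing down, gripper open.
Joint ranges: [-3.12, 3.12], [-1.05, 2.28], [0.14, 2.33], [-1.42, 4.57], [0.1, 2.73], [-2.68, 2.68]. Speed limits (rad/s): [2.57, 2.57, 3.14, 3.14, 3.14, 3.14].

INTERFACE

Orientations are given as a unit quaternion [w, x, y, z].
In Python, from rig import env gives the robot as it stands.
- The arm moves only by the tool send_rows, never from a script. Its argument "series" is a list that holds one entry, the list of rows, each a list of 4 numbers: the shift along the tool's x, y, z normalised to -1 to 1, where 1 is 0.5 m, then the turn about the tool's z normalised to -1 to 1, where 1 is 360 degrees. In form: [[[x, y, z, roll], ...]]. A call has 1 to 8 rows; each row is the pose to reach, as a shift and turn from the pose commanded when the call began, along the tool's axes at that moment, turning the shorter way round; what a row does not reach only later rows make up. A row lasts 1/12 s, in which the tool goes at most 41.7 mm and 7.16 degrees, less where a joint would pass 70% of its speed; a pose out of reach is approached as far as the arm can. A call with a number of a shift or a turn outside -1 to 1 is refused whole. A call with a gripper value outside its range is refused whole. "grip" is the opening, from 0 (shut) to 1 (fully open), set as the call begins (left out, the last holds). The fingers move at their own pace and stop on an object; "force" is the grip in N (left out, the last holds). Time passes only in rows, so rows that repeat a pose let the fingers close. It gives the time, the measured TCP pose, the force, the opening and the grip force at its end, in the units of the state.
- env.read_state(): the state, without advancing time (a new reading comes with each control period).
- env.camera(name): name is "scene" or "top" or "wrist"; returns the picture (480x640x3 uint8, red, green, blue); there is no depth.
- env.camera_params(name): a dict with "intrinsics" (3x3 intrinsics, pixels), "camera_from_world" (4x4, takes a point from world to camera coordinates). Camera axes: x right, y down, z forward; pixel columns grow to the right and rows downward; lengths in m; the calibration is good to about 2 mm. A picture is of the moment at which its call begins: read the wrist's pose just before it. camera_params takes no time and is no camera call; for the wrist camera it gives the pose at the moment of the call.
- env.sign_off(): hands the job in; it is judged then, once.
The state is a dict: "time_s": time; "q": joint angles; "dq": joint speeds; "effort": joint torques, N m; "ee_pos": TCP position; "tcp_rot": TCP orientation; "force": force on the tool from outside, world axes, zero at the start; "torque": the same for the moment, N m; "opening": finger opening in m; "grip_force": force on a finger pad.
Only numpy, scipy, OpenCV 4.12 (cv2) and the standard library are available. Lean on these libraries where they do the work, as an engineer would, in place of code of your own. Each camera call takes 0.05 s, during which the arm holds its last target. There are 200 camera calls.

## Working session

There is one attempt and no reset: what is moved stays moved. The work goes in short steps, Python scripts to look and compute and a tool call to move; the robot and the scene stay as the last step left them, time stands still between calls to the robot, and variables do not carry over. Pictures are saved under pics/ and viewed, at most 10 in all, crops included, and the job is handed in when it is done.

Besides the shell and the picture viewer there is one more tool, called after "Emit:" as a command line: name --argument value ..., lists and objects as JSON in quotes. send_rows: Moves the arm, as the interface text tells. Scaled input: -1 to 1 covers 0.5 m each way for a shift and 360 degrees each way for a turn. Its arguments: {"type":"object","properties":{"series":{"type":"array","items":{"type":"array","items":{"type":"array","items":{"type":"number","minimum":-1,"maximum":1}}}},"grip":{"type":"number"},"force":{"type":"number"}},"required":["series"]}

```bash
ls; mkdir -p pics; python3 - <<'E'
from rig import env
import cv2
print(env.tip_reach); print(env.read_state())
for n in("scene","top"):
    cv2.imwrite(f"pics/{n}0.png",env.camera(n)[:,:,::-1])
    print(n,env.camera_params(n))
E
```

```text
pics
0.008
{'time_s': 0.0, 'q': array([-1.33652533e+00,  3.07587966e-01,  1.50771192e+00, -3.76783267e-07,
        1.32840456e+00, -7.35018436e-02]), 'dq': array([-2.42441087e-05,  1.71211854e-04, -2.00040468e-04,  3.12423704e-04,
        7.22709839e-04,  1.18188537e-03]), 'effort': array([-3.06567126e-04, -4.57553208e+01, -2.51918113e+01,  1.97359632e-04,
        1.32066960e-02,  1.19331804e-05]), 'ee_pos': array([ 0.17400013, -0.5473014 ,  0.23835793]), 'tcp_rot': array([-1.05246949e-03,  9.88182275e-01,  1.53279735e-01, -8.49684409e-05]), 'force': array([ 0.15261523, -0.67929364,  0.04863169]), 'torque': array([0.01069802, 0.01676569, 0.01082068]), 'grip_force': 0.0, 'opening': 0.08552353309738242}
scene {'intrinsics': array([[471.88844506,   0.        , 320.56586455],
       [  0.        , 471.88844506, 240.06641563],
       [  0.        ,   0.        ,   1.        ]]), 'camera_from_world': array([[-0.89382944, -0.44817835, -0.01432152,  0.42673798],
       [-0.30038483,  0.62217779, -0.72295487,  0.20551522],
       [ 0.33292326, -0.64189638, -0.6907468 ,  0.72887673],
       [ 0.        ,  0.        ,  0.        ,  1.        ]])}
top {'intrinsics': array([[473.91433347,   0.        , 314.95449034],
       [  0.        , 473.91433347, 244.72519747],
       [  0.        ,   0.        ,   1.        ]]), 'camera_from_world': array([[-0.01568951, -0.99977885, -0.01400308,  0.01785885],
       [-0.98998845,  0.01749757, -0.14005965,  0.4757015 ],
       [ 0.14027369,  0.01166542, -0.99004404,  0.89493173],
       [ 0.        ,  0.        ,  0.        ,  1.        ]])}
```

View pics/scene0.png

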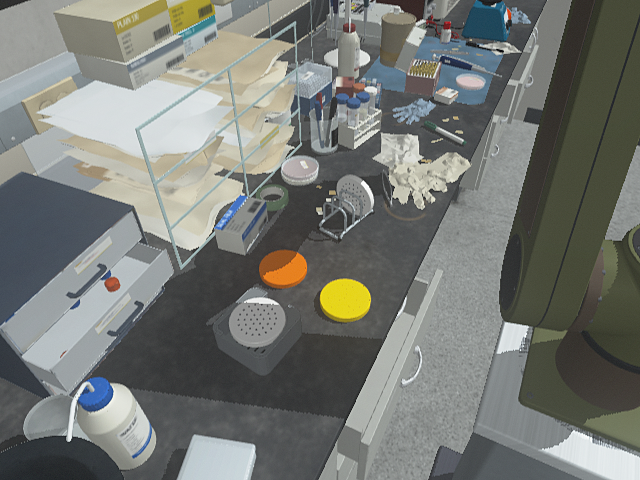

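View pics/top0.png

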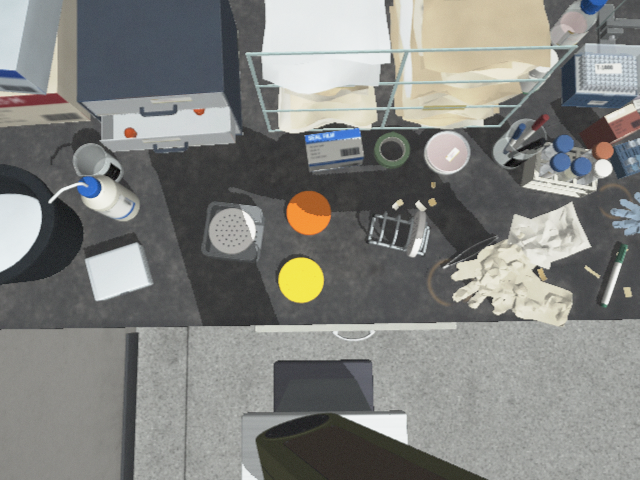

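The wanted plate is the white perforated disc in the grey cradle, at top (232,231) and scene (257,322). Look-alikes:
- orange disc at top (309,213)
- yellow disc at top (301,280)
- dish at top (447,152)
- drying plate in the rack at top (415,232) and scene (355,197)

I'll check the choice in one close composite crop.

```bash
python3 - <<'E'
import cv2,numpy as np
t=cv2.imread("pics/top0.png");s=cv2.imread("pics/scene0.png")
def c(im,x,y,w=80,h=60): return cv2.resize(im[y:y+h,x:x+w],(400,300),interpolation=cv2.INTER_CUBIC)
cv2.imwrite("pics/crop1.png",np.vstack([np.hstack([c(t,195,200),c(t,360,200)]),np.hstack([c(s,200,280,120,90),c(s,310,170)])]))
E
```

```text
(no output)
```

View pics/crop1.png

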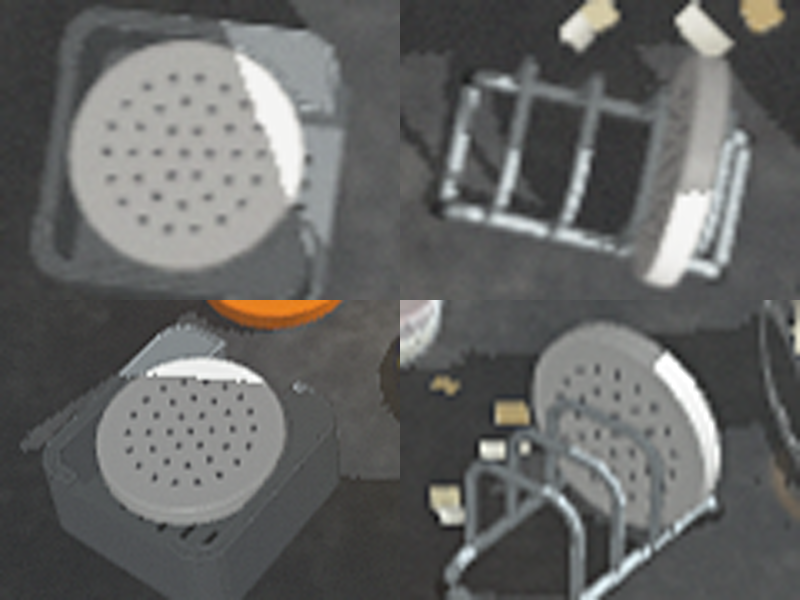

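```bash
cat > h.py <<'E'
import numpy as np,cv2
from rig import env
from scipy.spatial.transform import Rotation as R
def rot(s): q=s['tcp_rot']; return R.from_quat([q[1],q[2],q[3],q[0]])
def bp(p,px,z):
    K=p['intrinsics'];T=p['camera_from_world'];d=T[:3,:3].T@np.linalg.solve(K,[px[0],px[1],1]);c=-T[:3,:3].T@T[:3,3]
    return c+d*(z-c[2])/d[2]
def pr(p,X):
    K=p['intrinsics'];T=p['camera_from_world'];x=np.atleast_2d(X)@T[:3,:3].T+T[:3,3];x=x@K.T;return x[:,:2]/x[:,2:]
E
python3 - <<'E'
from h import *
np.set_printoptions(precision=4,suppress=True)
t=env.camera_params('top');s=env.camera_params('scene')
print('plate',bp(t,(232,231),.051),bp(s,(257.5,322),.051))
print('rack hoopL',bp(t,(373,229),.065),'plate',bp(t,(415.5,233),.053), bp(s,(310+225/5-0,170+130/5),.053))
S=env.read_state();w=env.camera_params('wrist');T=np.linalg.inv(w['camera_from_world'])
r=rot(S).as_matrix();print(r);print(r.T@(T[:3,3]-S['ee_pos']));print(r.T@T[:3,:3]);print(w['intrinsics'])
E
```

```text
plate [0.5031 0.1698 0.051 ] [0.4989 0.1779 0.051 ]
rack hoopL [ 0.4997 -0.1011  0.065 ] plate [ 0.4925 -0.1836  0.053 ] [ 0.4872 -0.179   0.053 ]
[[ 0.953   0.303  -0.0004]
 [ 0.303  -0.953   0.0018]
 [ 0.0002 -0.0018 -1.    ]]
[ 0.0669  0.0003 -0.1359]
[[ 0.0005 -0.9648 -0.263 ]
 [ 1.      0.0005  0.0002]
 [-0.0001 -0.263   0.9648]]
[[330.6142   0.     317.669 ]
 [  0.     330.6142 239.148 ]
 [  0.       0.       1.    ]]
```

The close crop confirms the choice: white perforated plate in the cradle, with the cut-out gap on the right (world -y) side. The rack's empty end slot is on the left (+y). Next is a closer wrist view from between them.

Emit:
send_rows --series '[[[0.11, -0.08, 0, 0], [0.22, -0.16, 0, 0], [0.33, -0.24, 0, 0], [0.44, -0.32, 0, 0], [0.55, -0.4, 0, 0], [0.66, -0.48, 0, 0], [0.75, -0.6, 0, 0.02], [0.8, -0.66, 0.04, 0.04]]]' --grip 1

```text
time_s: 0.77
ee_pos: [0.36, -0.2825, 0.2365]
tcp_rot: [0.0, 0.999, 0.043, 0.0]
force: [0.6, -0.4, 0.2]
opening: 0.0855
grip_force: 0.0
```

Emit:
send_rows --series '[[[0.0, -0.08, 0.0, 0.01], [0.0, -0.12, 0, 0.01], [0, -0.12, 0, 0.01]]]'

```text
time_s: 1.02
ee_pos: [0.3518, -0.2194, 0.2354]
tcp_rot: [-0.002, 1.0, 0.016, -0.001]
force: [0.1, 0.2, -0.2]
opening: 0.0852
grip_force: 0.0
```

```bash
python3 - <<'E'
from h import *
import pickle
np.set_printoptions(precision=4,suppress=True)
S=env.read_state();p=env.camera_params('wrist');im=env.camera('wrist')[:,:,::-1]
cv2.imwrite('pics/w1.png',im);pickle.dump(p,open('w1.pkl','wb'))
print(S['time_s'],S['ee_pos'],rot(S).as_matrix(),S['force'],pr(p,[[.5,.17,.05],[.5,-.14,.06]]))
E
```

```text
1.0167 [ 0.3518 -0.2194  0.2354] [[ 0.9995  0.0313 -0.0028]
 [ 0.0313 -0.9995  0.004 ]
 [-0.0027 -0.0041 -1.    ]] [ 0.139   0.1901 -0.1921] [[-125.6473   36.4864]
 [ 229.4525   45.3392]]
```

View pics/w1.png

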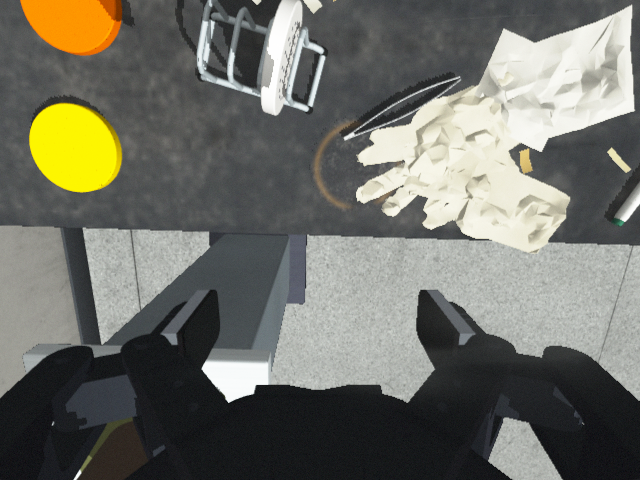

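Emit:
send_rows --series '[[[0.06, -0.08, 0, 0], [0.12, -0.16, 0, 0], [0.17, -0.24, 0, 0.0], [0.21, -0.31, 0, 0], [0.23, -0.4, 0, 0], [0.23, -0.4, 0, 0.005], [0.23, -0.4, 0, 0.005]]]'

```text
time_s: 1.65
ee_pos: [0.4653, -0.0183, 0.2361]
tcp_rot: [-0.001, 1.0, -0.001, 0.001]
force: [-0.4, -0.0, -0.2]
opening: 0.0853
grip_force: 0.0
```

```bash
python3 - <<'E'
from h import *
import pickle
np.set_printoptions(precision=4,suppress=True)
S=env.read_state();p=env.camera_params('wrist');im=env.camera('wrist')[:,:,::-1]
cv2.imwrite('pics/w2.png',im);pickle.dump(p,open('w2.pkl','wb'))
print(S['time_s'],S['ee_pos'],rot(S).as_matrix())
q=pr(p,[[.5,.17,.03],[.497,-.14,.03]]);print(q)
def c(x,y):
    x=int(max(0,x));y=int(max(0,y));print(x,y);return cv2.resize(im[y:y+150,x:x+100],(400,600),interpolation=cv2.INTER_CUBIC)
o=[]
for u in q:
    x=int(max(0,u[0]-66));y=int(max(0,u[1]-75));print(x,y);o.append(cv2.resize(im[y:y+150,x:x+133],(400,450),interpolation=cv2.INTER_CUBIC))
cv2.imwrite('pics/w2c.png',np.hstack(o))
E
```

```text
1.65 [ 0.4653 -0.0183  0.2361] [[ 1.     -0.0013  0.0015]
 [-0.0013 -1.      0.0018]
 [ 0.0015 -0.0018 -1.    ]]
[[134.1529 182.1024]
 [436.44   184.8766]]
68 107
370 109
```

View pics/w2c.png

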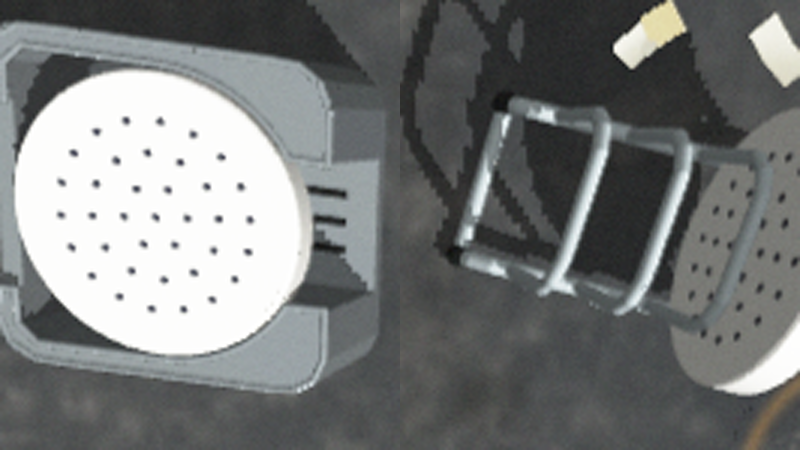

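```bash
cat > fit.py <<'E'
from h import *
import pickle
from scipy.optimize import least_squares
np.set_printoptions(precision=4,suppress=True)
p=pickle.load(open('w2.pkl','rb'))
A=lambda u,v:(68+u*133/400,107+v/3); B=lambda u,v:(370+(u-400)*133/400,109+v/3)
def solve(obs,g):
    P=[(bp(p,a,z)[:2],lx,ly) for a,z,lx,ly in obs]
    def f(t):
        c,s=np.cos(t[2]),np.sin(t[2]);r=[]
        for w,lx,ly in P:
            d=w-t[:2];l=(c*d[0]+s*d[1],-s*d[0]+c*d[1])
            if lx is not None:r.append(l[0]-lx)
            if ly is not None:r.append(l[1]-ly)
        return np.array(r)*1e3
    s=least_squares(f,g,loss='soft_l1');print(s.x,f(s.x).round(1));return s.x
N=None
cr=solve([(A(330,165),.048,-.054,-.024),(A(328,308),.048,-.054,.024),(A(80,30),.048,N,-.054),(A(250,58),.048,N,-.054),
 (A(80,367),.048,N,.054),(A(250,387),.048,N,.054),(A(330,110),.048,-.054,N)],[.5,.17,1.57])
rk=solve([(B(503,101),.014,-.06,.0275),(B(456,255),.014,-.06,-.0275),(B(600,140),.0625,-.039,N),(B(565,250),.0625,-.039,N),
 (B(683,160),.0625,-.013,N),(B(640,270),.0625,-.013,N),(B(765,180),.0625,.013,N),(B(725,290),.0625,.013,N),
 (B(540,108),.014,N,.0275),(B(480,262),.014,N,-.0275),(B(600,292),.014,N,-.0275)],[.5,-.14,-1.57])
M=lambda t,l:np.array([t[0]+np.cos(t[2])*l[0]-np.sin(t[2])*l[1],t[1]+np.sin(t[2])*l[0]+np.cos(t[2])*l[1],l[2]])
pl=bp(p,A(158,212),.051);print('plate',pl)
print('end_slot',M(rk,(-.026,0,.053)),'dry',M(rk,(.026,0,.053)),'press',M(cr,(.033,0,.051)),'grasp',M(cr,(.012,0,.06)))
np.save('fit.npy',[cr,rk])
ims={}
for n in('top','scene','w2'):
    q=p if n=='w2' else env.camera_params(n);im=cv2.imread(f'pics/{n}0.png' if n!='w2' else 'pics/w2.png')
    im=cv2.resize(im,None,fx=4,fy=4,interpolation=cv2.INTER_CUBIC)
    def L(t,pts,c): cv2.polylines(im,[(pr(q,[M(t,x) for x in pts])*4+2).round().astype(int).reshape(-1,1,2)],False,c,1)
    L(cr,[(a,b,.048) for a,b in[(-.054,-.024),(-.054,-.054),(.054,-.054),(.054,.054),(-.054,.054),(-.054,.024),(-.012,.024)]],(0,0,255))
    for y in(-.0275,.0275):L(rk,[(-.06,y,.014),(.06,y,.014)],(0,255,0))
    for x in(-.039,-.013,.013,.039):L(rk,[(x,-.0275,.014),(x,-.0275,.055),(x,-.02,.0625),(x,.02,.0625),(x,.0275,.055),(x,.0275,.014)],(0,0,255))
    a=np.linspace(0,6.283,60)
    for z in(.02,.032):L(rk,[(z,.045*np.cos(i),.053+.045*np.sin(i)) for i in a],(255,0,0))
    ims[n]=im,q
o=[]
for n in('w2','top'):
    im,q=ims[n]
    for t in(cr,rk):
        u=(pr(q,[M(t,(0,0,.03))])[0]*4).astype(int);k=300 if n=='w2' else 200
        x,y=max(0,u[0]-k),max(0,u[1]-k*3//4);o.append(cv2.resize(im[y:y+k*3//2,x:x+2*k],(400,300)))
cv2.imwrite('pics/ov.png',np.vstack([np.hstack(o[:2]),np.hstack(o[2:])]))
E
python3 fit.py
```

```text
[0.5045 0.1722 1.4419] [-0.   0.6 -0.2 -0.9 -0.3  1.3 -0.  -0.3  0.3]
[ 0.4978 -0.1596 -1.8164] [ 0.2 -0.1  0.2 -0.  -0.5  0.1 -0.1 -1.2  0.2  0.8  0.8 -0.3 -0.2]
plate [0.5062 0.1709 0.051 ]
end_slot [ 0.5041 -0.1343  0.053 ] dry [ 0.4914 -0.1848  0.053 ] press [0.5087 0.2049 0.051 ] grasp [0.506  0.1841 0.06  ]
```

View pics/ov.png

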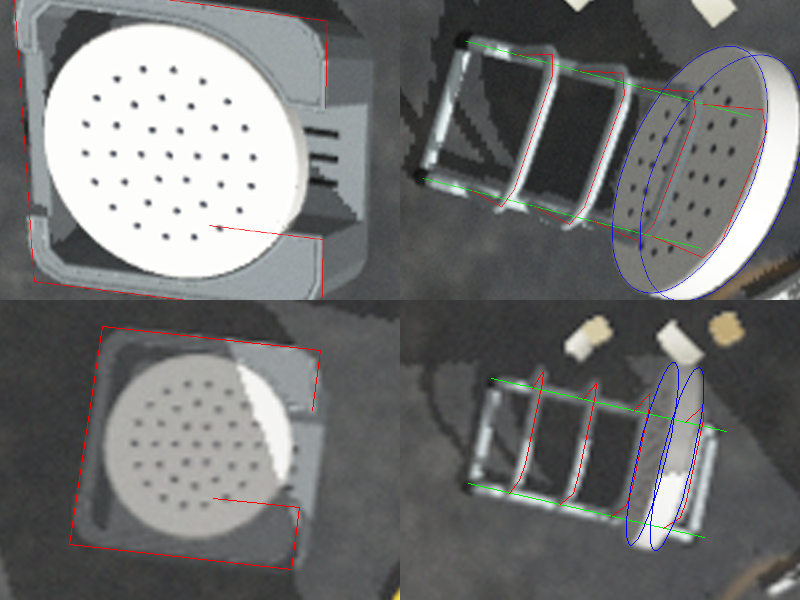

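Overlays match: cradle at (0.5045, 0.172) with yaw 82.6°, rack at (0.498, -0.160) with yaw -104.1°. I'll shut the gripper, turn about 83° and go above the press point.

Emit:
send_rows --series '[[[0.01, -0.08, 0.0, -0.019], [0.02, -0.16, 0.02, -0.038], [0.04, -0.24, 0.05, -0.057], [0.055, -0.32, 0.1, -0.077], [0.07, -0.39, 0.16, -0.096], [0.087, -0.446, 0.21, -0.115], [0.087, -0.446, 0.25, -0.134], [0.087, -0.446, 0.25, -0.153]]]' --grip 0 --force 20

```text
time_s: 2.37
ee_pos: [0.5061, 0.2011, 0.1061]
tcp_rot: [-0.001, 0.886, 0.464, -0.004]
force: [-0.7, -0.2, -0.4]
opening: -0.0003
grip_force: 0.0
```

Emit:
send_rows --series '[[[0, 0, 0, -0.019], [0, 0, 0, -0.038], [0, 0, 0, -0.057], [0, 0, 0, -0.076], [0, 0, 0, -0.076], [0, 0, 0, -0.076]]]'

```text
time_s: 2.87
ee_pos: [0.5083, 0.1999, 0.1111]
tcp_rot: [0.0, 0.755, 0.656, -0.0]
force: [1.0, -0.7, -1.5]
opening: -0.0
grip_force: 0.0
```

```bash
cat > go.py <<'E'
from h import *
import sys
np.set_printoptions(precision=4,suppress=True)
cr,rk=np.load('fit.npy')
def to(t,l,yawoff=0):
    """normalised shift/roll to bring TCP to local point l of frame t, tool x at yaw t+yawoff"""
    S=env.read_state();r=rot(S).as_matrix();c,s=np.cos(t[2]),np.sin(t[2])
    w=np.array([t[0]+c*l[0]-s*l[1],t[1]+s*l[0]+c*l[1],l[2]])
    d=r.T@(w-S['ee_pos'])/.5;a=np.arctan2(r[1,0],r[0,0])
    e=S['ee_pos']-np.r_[t[:2],0];loc=(c*e[0]+s*e[1],-s*e[0]+c*e[1],e[2])
    ro=-(t[2]+yawoff-a);ro=(ro+np.pi)%(2*np.pi)-np.pi
    print('t',S['time_s'],'now local',np.array(loc)*1e3,'shift',d,'roll',ro/2/np.pi,'F',S['force'],'open',S['opening'],'q6',S['q'][5], 'tilt z',r[:,2])
E
python3 - <<'E'
from go import *
to(cr,(.033,0,.068))
E
```

```text
t 2.8667 now local [ 27.9485  -0.2127 111.0717] shift [ 0.0101 -0.0006  0.0861] roll -0.0018754343870738292 F [ 1.0429 -0.6549 -1.4565] open -5.026718551066611e-06 q6 0.4387489193491299 tilt z [ 0.0002 -0.0005 -1.    ]
```

Emit:
send_rows --series '[[[0.01, 0, 0.03, 0], [0.01, 0, 0.06, 0], [0.01, 0, 0.08, -0.002], [0.01, 0, 0.095, -0.002], [0.01, 0, 0.095, -0.002]]]'

```text
time_s: 3.28
ee_pos: [0.5071, 0.2056, 0.0621]
tcp_rot: [-0.001, 0.75, 0.662, -0.002]
force: [0.1, 0.2, -0.3]
opening: -0.0001
grip_force: 0.0
```

Emit:
send_rows --series '[[[0, 0, 0.003, 0], [0, 0, 0.006, 0], [0, 0, 0.009, 0], [0, 0, 0.012, 0], [0, 0, 0.012, 0]]]'

```text
time_s: 3.7
ee_pos: [0.5083, 0.2066, 0.058]
tcp_rot: [0.0, 0.749, 0.662, 0.0]
force: [-0.3, 0.4, -0.1]
opening: -0.0002
grip_force: 0.2
```

Emit:
send_rows --series '[[[0, 0, 0.003, 0], [0, 0, 0.006, 0], [0, 0, 0.009, 0], [0, 0, 0.012, 0], [0, 0, 0.012, 0]]]'

```text
time_s: 4.12
ee_pos: [0.5078, 0.2064, 0.0514]
tcp_rot: [-0.0, 0.749, 0.662, -0.0]
force: [-0.6, 0.2, 0.6]
opening: -0.0004
grip_force: 0.1
```

Emit:
send_rows --series '[[[0, 0, 0.003, 0], [0, 0, 0.006, 0], [0, 0, 0.009, 0], [0, 0, 0.01, 0], [0, 0, 0.01, 0]]]'

```text
time_s: 4.53
ee_pos: [0.5079, 0.2063, 0.0465]
tcp_rot: [-0.0, 0.749, 0.662, -0.0]
force: [-1.1, -0.2, -0.3]
opening: -0.0003
grip_force: 0.0
```

Emit:
send_rows --series '[[[0, 0, 0.003, 0], [0, 0, 0.006, 0], [0, 0, 0.009, 0], [0, 0, 0.01, 0], [0, 0, 0.01, 0]]]'

```text
time_s: 4.95
ee_pos: [0.5085, 0.207, 0.0423]
tcp_rot: [-0.0, 0.749, 0.662, 0.001]
force: [-0.9, 1.4, 4.0]
opening: -0.0001
grip_force: 1.9
```

```bash
python3 - <<'E'
from go import *
to(cr,(.033,0,.035))
im=env.camera('wrist')[:,:,::-1];s=env.camera('scene')[:,:,::-1]
cv2.imwrite('pics/p1.png',np.hstack([cv2.resize(im,(400,300)),cv2.resize(s[270:375,190:330],(400,300),interpolation=cv2.INTER_CUBIC)]))
E
```

```text
t 4.95 now local [35.0212  0.4681 42.2764] shift [-0.0041  0.0009  0.0145] roll 0.0008476121155141654 F [-0.8625  1.3521  4.0122] open -9.176176665714835e-05 q6 0.4322167228312794 tilt z [ 0.001  0.001 -1.   ]
```

View pics/p1.png

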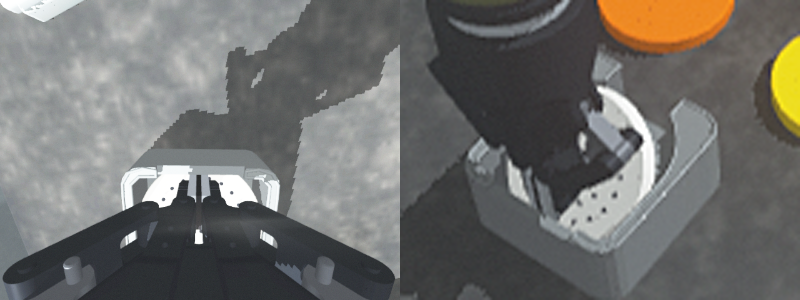

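The plate has tipped: its front edge is raised and the finger feels 4 N at the bottom of the stroke. Lifting straight off.

Emit:
send_rows --series '[[[0, 0, -0.004, 0], [0, 0, -0.01, 0], [0, 0, -0.02, 0], [0, 0, -0.05, 0], [0, 0, -0.12, 0], [0, 0, -0.2, 0], [0, 0, -0.24, 0], [0, 0, -0.24, 0]]]'

```text
time_s: 5.72
ee_pos: [0.5116, 0.2074, 0.1673]
tcp_rot: [0.002, 0.749, 0.662, 0.005]
force: [0.7, -1.0, 0.5]
opening: 0.0004
grip_force: 0.0
```

```bash
python3 - <<'E'
from go import *
to(cr,(.010,0,.14),-np.pi/2); to(cr,(.010,0,.14),np.pi/2)
s=env.camera('scene')[:,:,::-1];t=env.camera('top')[:,:,::-1]
cv2.imwrite('pics/p2.png',np.hstack([cv2.resize(t[195:270,190:290],(400,300),interpolation=cv2.INTER_CUBIC),cv2.resize(s[270:375,190:330],(400,300),interpolation=cv2.INTER_CUBIC)]))
E
```

```text
t 5.7167 now local [ 35.8519  -2.568  167.3106] shift [-0.0519 -0.006   0.0543] roll 0.25090204945345035 F [ 0.669  -1.0489  0.5435] open 0.0003755439885858872 q6 0.43217826616138855 tilt z [ 0.0102  0.003  -0.9999]
t 5.7167 now local [ 35.8519  -2.568  167.3106] shift [-0.0519 -0.006   0.0543] roll -0.2490979505465497 F [ 0.669  -1.0489  0.5435] open 0.0003755439885858872 q6 0.43217826616138855 tilt z [ 0.0102  0.003  -0.9999]
```

View pics/p2.png

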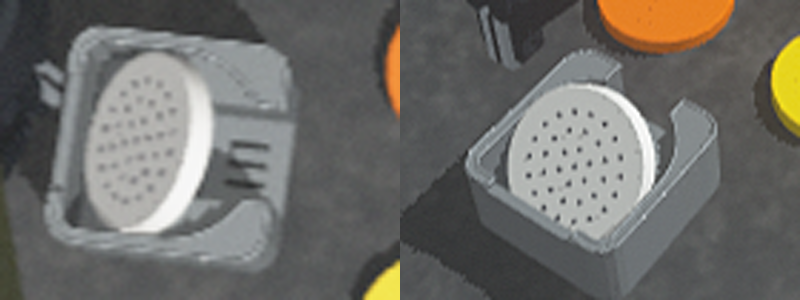

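The plate leans by itself against the back wall, front edge raised at crop (213,110). I'll open the gripper, turn 90° and check the raised edge's position numerically.

Emit:
send_rows --series '[[[-0.01, 0, 0, 0.019], [-0.02, -0.002, 0, 0.038], [-0.03, -0.004, 0, 0.057], [-0.04, -0.006, 0, 0.077], [-0.052, -0.006, 0, 0.096], [-0.052, -0.006, 0, 0.115], [-0.052, -0.006, 0, 0.134], [-0.052, -0.006, 0, 0.153]]]' --grip 1

```text
time_s: 6.48
ee_pos: [0.5003, 0.1803, 0.1596]
tcp_rot: [0.0, 0.971, 0.238, -0.002]
force: [0.4, -0.2, -0.1]
opening: 0.0852
grip_force: 0.0
```

Emit:
send_rows --series '[[[0, 0, 0, 0.019], [0, 0, 0, 0.038], [0, 0, 0, 0.057], [0, 0, 0, 0.077], [0, 0, 0, 0.097], [0, 0, 0, 0.097], [0, 0, 0, 0.097]]]'

```text
time_s: 7.07
ee_pos: [0.5007, 0.1806, 0.1602]
tcp_rot: [0.001, 0.998, -0.06, -0.002]
force: [-0.1, 0.2, 0.8]
opening: 0.0853
grip_force: 0.0
```

```bash
python3 - <<'E'
from go import *
to(cr,(.011,0,.14),-np.pi/2)
t=env.camera_params('top')
for u,z in(((243.2,222.5),.069),((236.7,220),.077)):
    d=bp(t,u,z)[:2]-cr[:2];print('edge local x',(np.cos(cr[2])*d[0]+np.sin(cr[2])*d[1])*1e3)
im=env.camera('wrist')[:,:,::-1];cv2.imwrite('pics/g1.png',im)
E
```

```text
t 7.0667 now local [  7.8958   4.8091 160.1831] shift [ 0.0098 -0.0062  0.0403] roll 0.0014378117547168222 F [-0.0799  0.1981  0.8451] open 0.08527430838385901 q6 1.9576052729801356 tilt z [-0.0033 -0.001  -1.    ]
edge local x -25.279028283506086
edge local x -13.940026083218232
```

View pics/g1.png

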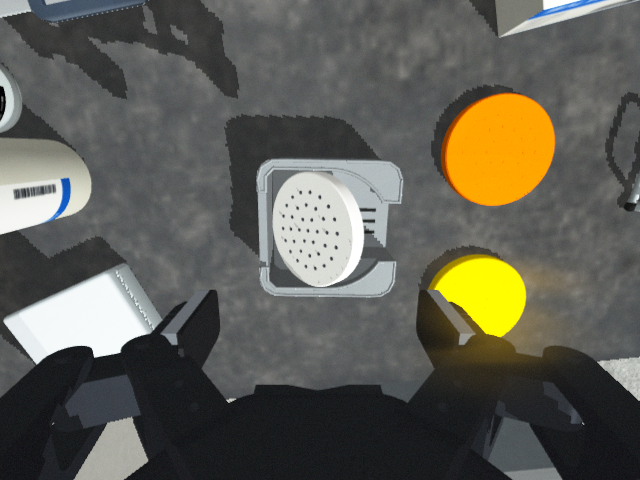

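The raised edge sits at local x of about -25 and -14 mm, as modelled. Descending with open jaws: front finger into the cut-out, rear finger above the plate's upper face.

Emit:
send_rows --series '[[[0.005, -0.003, 0.03, 0.001], [0.01, -0.006, 0.07, 0.001], [0.01, -0.006, 0.11, 0.001], [0.01, -0.006, 0.15, 0.001], [0.01, -0.006, 0.18, 0.001], [0.01, -0.006, 0.2, 0.001], [0.01, -0.006, 0.202, 0.001], [0.01, -0.006, 0.202, 0.001]]]'

```text
time_s: 7.78
ee_pos: [0.5068, 0.1832, 0.0601]
tcp_rot: [0.0, 0.998, -0.064, -0.001]
force: [0.5, 0.2, -0.1]
opening: 0.0853
grip_force: 0.0
```

```bash
python3 - <<'E'
from go import *
to(cr,(.012,0,.058),-np.pi/2)
E
```

```text
t 7.7833 now local [11.2566 -0.8955 60.1098] shift [-0.0018 -0.0015  0.0042] roll 6.997625974085439e-05 F [ 0.4722  0.1606 -0.1399] open 0.0853282472729398 q6 1.967819815440637 tilt z [-0.0017 -0.0005 -1.    ]
```

Emit:
send_rows --series '[[[-0.002, -0.002, 0.008, 0], [-0.002, -0.002, 0.01, 0], [-0.002, -0.002, 0.01, 0]]]' --grip 0.8 --force 20

```text
time_s: 8.03
ee_pos: [0.5063, 0.1834, 0.0564]
tcp_rot: [0.001, 0.998, -0.064, 0.0]
force: [0.4, -4.3, 2.9]
opening: 0.0681
grip_force: 2.3
```

Emit:
send_rows --series '[[[0, 0, 0, 0], [0, 0, 0, 0], [0, 0, 0, 0]]]' --grip 0.55

```text
time_s: 8.28
ee_pos: [0.5069, 0.1847, 0.0565]
tcp_rot: [-0.0, 0.998, -0.065, 0.001]
force: [-0.0, -1.0, 0.4]
opening: 0.0469
grip_force: 0.5
```

```bash
python3 - <<'E'
from go import *
to(cr,(.012,0,.058),-np.pi/2)
s=env.camera('scene')[:,:,::-1];im=env.camera('wrist')[:,:,::-1]
cv2.imwrite('pics/g2.png',np.hstack([cv2.resize(im,(400,300)),cv2.resize(s[260:365,190:330],(400,300),interpolation=cv2.INTER_CUBIC)]))
E
```

```text
t 8.2833 now local [12.7149 -0.8528 56.4744] shift [-0.0017  0.0014 -0.0031] roll -0.00010865179112669862 F [-0.0272 -1.0133  0.4373] open 0.046919165905363144 q6 1.971151703257572 tilt z [ 0.0016  0.0007 -1.    ]
```

View pics/g2.png

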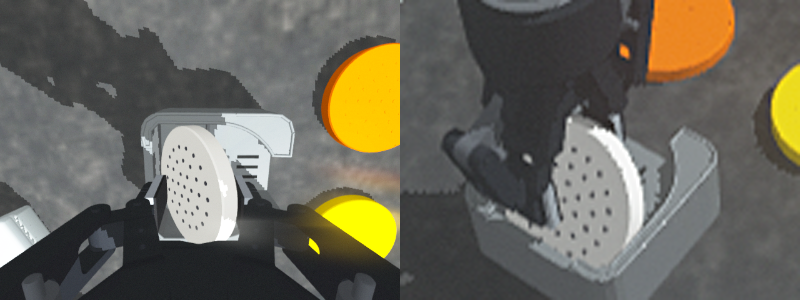

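The front finger is raising the plate upright as planned. That was my tenth picture, so from here I check numerically. Continuing to close while raising, so the overlap ends up shallow.

Emit:
send_rows --series '[[[0, 0, -0.008, 0], [0, -0.004, -0.016, 0], [0, -0.008, -0.024, 0], [0, -0.012, -0.024, 0], [0, -0.012, -0.024, 0]]]' --grip 0.36

```text
time_s: 8.8
ee_pos: [0.5078, 0.1912, 0.0683]
tcp_rot: [-0.0, 0.998, -0.065, 0.001]
force: [-0.1, -0.8, 0.4]
opening: 0.0308
grip_force: 0.2
```

Emit:
send_rows --series '[[[0, -0.004, -0.005, 0], [0, -0.008, -0.01, 0], [0, -0.008, -0.014, 0], [0, -0.008, -0.014, 0], [0, -0.008, -0.014, 0]]]' --grip 0.27

```text
time_s: 9.22
ee_pos: [0.5078, 0.1945, 0.0749]
tcp_rot: [-0.0, 0.998, -0.065, 0.0]
force: [0.7, -0.0, 0.2]
opening: 0.0229
grip_force: 0.1
```

```bash
python3 - <<'E'
from go import *
to(cr,(.022,0,.078),-np.pi/2)
E
```

```text
t 9.2167 now local [22.5576 -0.4247 74.878 ] shift [-0.0008  0.0011 -0.0062] roll -7.858896444010338e-05 F [ 0.6841 -0.02    0.2066] open 0.02285864953951338 q6 1.988339920012241 tilt z [ 0.0003  0.0001 -1.    ]
```

Emit:
send_rows --series '[[[0, 0, -0.003, 0], [0, 0, -0.003, 0], [0, 0, -0.003, 0], [0, 0, -0.003, 0], [0, 0, -0.003, 0], [0, 0, -0.003, 0]]]' --grip 0 --force 40

```text
time_s: 9.72
ee_pos: [0.5088, 0.1951, 0.0771]
tcp_rot: [-0.001, 0.998, -0.065, 0.001]
force: [0.2, 1.7, 6.6]
opening: 0.0109
grip_force: 45.9
```

Emit:
send_rows --series '[[[0, 0, -0.01, 0], [0, 0, -0.03, 0], [0, 0, -0.06, 0], [0, 0, -0.1, 0], [0, 0, -0.14, 0], [0, 0, -0.18, 0], [0, 0, -0.2, 0], [0, 0, -0.2, 0]]]'

```text
time_s: 10.38
ee_pos: [0.509, 0.1946, 0.1788]
tcp_rot: [-0.001, 0.998, -0.065, 0.002]
force: [0.8, -0.1, -1.8]
opening: 0.0111
grip_force: 44.9
```

```bash
python3 - <<'E'
from go import *
to(rk,(-.026,0,.15),np.pi/2)
s=env.read_state();p=env.camera_params('top');sc=env.camera_params('scene')
cv2.imwrite('pics/l_top.png',env.camera('top')[:,:,::-1]);cv2.imwrite('pics/l_scene.png',env.camera('scene')[:,:,::-1]);cv2.imwrite('pics/l_w.png',env.camera('wrist')[:,:,::-1])
print(s['ee_pos'],s['grip_force'],s['force'])
# predicted plate (vertical, top edge tip+24) in scene vs white blob
im=cv2.imread('pics/l_scene.png');u=cv2.imread('pics/scene0.png')
c=s['ee_pos'];q=pr(sc,[c,c-[0,0,.03],c-[0,0,.07]]);print(q)
x,y=q[1].astype(int)
hsv=cv2.cvtColor(im,cv2.COLOR_BGR2HSV);m=((hsv[...,2]>110)&(hsv[...,1]<40)).astype(np.uint8)
for r in range(y-45,y+75,4): print(r,''.join('#' if v else '.' for v in m[r,x-60:x+60:2]))
E
```

```text
t 10.3833 now local [-346.3008  -75.2137  178.8368] shift [0.075  0.6538 0.0569] roll 0.01847094426611571 F [ 0.8211 -0.1368 -1.8082] open 0.011097180828456238 q6 1.9883567311062746 tilt z [ 0.0045  0.0011 -1.    ]
[0.509  0.1946 0.1788] 44.90475296974182 [ 0.8211 -0.1368 -1.8082]
[[234.8695 272.3304]
 [237.82   286.5957]
 [241.4816 304.2988]]
241 ###########.................................................
245 ##########..................................................
249 .....###....................................................
253 #......##...................................................
257 ##..........................................................
261 .#..###...........................#.........................
265 .####.........................###.#.........................
269 ..#.........................########........................
273 ..................##........##.#######......................
277 ...................####.....############....................
281 ...................#####.....#..#########...................
285 ....................#######.#######
[... 495 characters left out ...]
...........#######....##############.######..#####
321 ...................########........#############.###...#####
325 ..................#########............#############..######
329 ..................########................##########.#######
333 .....................####....................######.########
337 ......................######.....................###########
341 ..........................####..................############
345 .............................####..............###########..
349 ................................###.#........###.#######....
353 ...................................#.##################.....
357 ........................................####..#######.......
```

Plate held: 11 mm opening, 45 N, with its weight felt. Carrying it over the rack, with the underside at about 108 mm.

Emit:
send_rows --series '[[[0.003, 0.03, 0, 0.002], [0.01, 0.09, 0, 0.005], [0.018, 0.16, 0, 0.008], [0.027, 0.24, 0, 0.011], [0.037, 0.32, 0, 0.014], [0.046, 0.4, 0, 0.0185], [0.055, 0.48, 0, 0.0185], [0.064, 0.55, 0, 0.0185]]]'

```text
time_s: 11.2
ee_pos: [0.5022, -0.0844, 0.1746]
tcp_rot: [0.0, 0.992, -0.123, -0.002]
force: [1.5, 0.7, -0.8]
opening: 0.0112
grip_force: 44.8
```

Emit:
send_rows --series '[[[0.008, 0.06, 0, 0], [0.012, 0.09, 0, 0], [0.012, 0.1, 0, 0], [0.012, 0.1, 0, 0]]]'

```text
time_s: 11.53
ee_pos: [0.4963, -0.1331, 0.1748]
tcp_rot: [-0.0, 0.992, -0.124, -0.002]
force: [-0.1, 0.1, -0.5]
opening: 0.0114
grip_force: 44.9
```

```bash
python3 - <<'E'
from go import *
to(rk,(-.026,0,.15),np.pi/2)
E
```

```text
t 11.5333 now local [-25.3038  -7.8047 174.807 ] shift [ 0.0158 -0.0014  0.0496] roll -0.0004333833591344746 F [-0.1332  0.0619 -0.4681] open 0.011424151347186128 q6 1.4748143882196507 tilt z [-0.003   0.0011 -1.    ]
```

Emit:
send_rows --series '[[[0.008, -0.001, 0, 0], [0.016, -0.001, 0, 0], [0.016, -0.001, 0.0, 0], [0.016, -0.001, 0.0, 0]]]'

```text
time_s: 11.87
ee_pos: [0.506, -0.1327, 0.1762]
tcp_rot: [-0.0, 0.993, -0.122, 0.0]
force: [0.1, 0.8, -1.7]
opening: 0.0109
grip_force: 44.9
```

```bash
python3 - <<'E'
from go import *
to(rk,(-.026,0,.105),np.pi/2)
p=env.camera_params('wrist');im=cv2.cvtColor(env.camera('wrist'),cv2.COLOR_RGB2GRAY)
t=env.camera_params('top');it=cv2.cvtColor(env.camera('top'),cv2.COLOR_RGB2GRAY)
cv2.imwrite('pics/r_w.png',im)
c,s=np.cos(rk[2]),np.sin(rk[2]);xs=np.arange(-.066,.03,.002)
for q,I,n in((p,im,'w'),(t,it,'t')):
  for y in(.024,.018,0.,-.015):
    X=np.array([[rk[0]+c*x-s*y,rk[1]+s*x+c*y,.0635] for x in xs]);u=pr(q,X).astype(np.float32)
    v=cv2.remap(I,u[:,0].reshape(1,-1),u[:,1].reshape(1,-1),cv2.INTER_LINEAR)[0]
    print(n,y,u[0].round(),' '.join(f'{int(1000*a)}:{b}' for a,b in zip(xs+1e-6,v)))
E
```

```text
t 11.8667 now local [-28.048    1.4799 176.1746] shift [-0.003   0.0041  0.1423] roll 0.0002768090034547552 F [ 0.0503  0.8119 -1.6894] open 0.010872573461920724 q6 1.4771443427025732 tilt z [ 0.0001  0.0002 -1.    ]
w 0.024 [268. 210.] -65:76 -63:74 -61:76 -59:80 -57:83 -55:47 -53:94 -51:139 -49:206 -47:85 -45:82 -43:83 -41:126 -39:208 -37:189 -35:170 -33:173 -31:174 -29:172 -27:174 -25:173 -23:173 -21:171 -19:173 -17:195 -15:121 -13:203 -11:147 -9:45 -7:44 -5:46 -3:45 -1:45 0:45 2:46 4:47 6:48 8:45 10:118 12:138 14:112 16:129 18:126 20:96 22:126 24:165 26:235 28:236
w 0.018 [268. 217.] -65:79 -63:80 -61:83 -59:86 -57:83 -55:49 -53:111 -51:159 -49:118 -47:56 -45:82 -43:82 -41:134 -39:213 -37:177 -35:179 -33:181 -31:179 -29:180 -27:180 -25:178 -23:179 -21:178 -19:179 -17:229 -15:121 -13:202 -11:163 -9:48 -7:45 -5:48 -3:46 -1:46 0:46 2:47 4:46 6:49 8:46 10:107 12:139 14:125 16:126 18:116 20:125 22:125 24:135 26:223 28:245
w 0.0 [269. 240.] -65:104 -63:104 -61:97 -59:90 -57:59 -55:49 -53:98 -51:141 -49:108 -47:48 -45:49 -43:55 -41:170 -39:240 -37:178 -35:190 -33:190 -31:190 -29:191 -27
[... 1281 characters left out ...]
2.] -65:59 -63:54 -61:52 -59:52 -57:53 -55:60 -53:71 -51:90 -49:101 -47:104 -45:103 -43:104 -41:104 -39:105 -37:102 -35:83 -33:59 -31:57 -29:81 -27:101 -25:103 -23:103 -21:102 -19:105 -17:103 -15:104 -13:110 -11:144 -9:213 -7:241 -5:199 -3:89 -1:54 0:54 2:56 4:58 6:56 8:59 10:95 12:122 14:120 16:113 18:106 20:102 22:119 24:165 26:236 28:246
t -0.015 [368. 229.] -65:56 -63:54 -61:54 -59:53 -57:55 -55:64 -53:81 -51:95 -49:103 -47:103 -45:104 -43:104 -41:103 -39:104 -37:94 -35:72 -33:58 -31:69 -29:91 -27:103 -25:105 -23:104 -21:104 -19:105 -17:103 -15:106 -13:114 -11:166 -9:235 -7:212 -5:89 -3:53 -1:56 0:54 2:56 4:54 6:54 8:60 10:94 12:121 14:116 16:112 18:113 20:112 22:128 24:198 26:241 28:246
```

Wrist profile puts the hoops at about -39.5, -12.3 and 12.5 mm, so the fit agrees. Lowering with a small correction.

Emit:
send_rows --series '[[[-0.002, 0.002, 0.01, 0], [-0.003, 0.004, 0.02, 0], [-0.003, 0.004, 0.03, 0], [-0.003, 0.004, 0.04, 0], [-0.003, 0.004, 0.05, 0], [-0.003, 0.004, 0.06, 0], [-0.003, 0.004, 0.06, 0]]]'

```text
time_s: 12.55
ee_pos: [0.5026, -0.1352, 0.1449]
tcp_rot: [-0.0, 0.992, -0.123, -0.001]
force: [-0.5, 0.5, -1.2]
opening: 0.0111
grip_force: 44.9
```

```bash
python3 - <<'E'
from go import *
to(rk,(-.026,0,.085),np.pi/2)
E
```

```text
t 12.55 now local [-24.8372  -1.212  144.8907] shift [ 0.0027 -0.0023  0.1198] roll -5.326871769088445e-05 F [-0.5178  0.491  -1.1553] open 0.011114273442846784 q6 1.4728136115239716 tilt z [-0.0023  0.0008 -1.    ]
```

Emit:
send_rows --series '[[[0.002, -0.0015, 0.006, 0], [0.002, -0.0015, 0.016, 0], [0.002, -0.0015, 0.028, 0], [0.002, -0.0015, 0.04, 0], [0.002, -0.0015, 0.05, 0], [0.002, -0.0015, 0.05, 0]]]'

```text
time_s: 13.05
ee_pos: [0.5037, -0.1346, 0.1199]
tcp_rot: [-0.0, 0.992, -0.123, -0.001]
force: [-0.5, -0.5, -0.7]
opening: 0.0114
grip_force: 44.9
```

```bash
python3 - <<'E'
from go import *
to(rk,(-.026,0,.085),np.pi/2)
E
```

```text
t 13.05 now local [-25.6649  -0.3211 119.8925] shift [ 0.0008 -0.0007  0.0698] roll -2.4064090711707763e-05 F [-0.4641 -0.4926 -0.739 ] open 0.011401781976767151 q6 1.4744002748387441 tilt z [-0.0024  0.0009 -1.    ]
```

Inside the slot with no side force.

Emit:
send_rows --series '[[[0, 0, 0.01, 0], [0, 0, 0.022, 0], [0, 0, 0.034, 0], [0, 0, 0.046, 0], [0, 0, 0.056, 0], [0, 0, 0.064, 0], [0, 0, 0.064, 0]]]'

```text
time_s: 13.63
ee_pos: [0.5039, -0.1347, 0.0882]
tcp_rot: [-0.0, 0.992, -0.123, -0.001]
force: [0.4, 0.4, -1.7]
opening: 0.011
grip_force: 44.9
```

Emit:
send_rows --series '[[[0, 0, 0.004, 0], [0, 0, 0.008, 0], [0, 0, 0.012, 0], [0, 0, 0.012, 0]]]'

```text
time_s: 13.97
ee_pos: [0.5045, -0.1349, 0.083]
tcp_rot: [-0.0, 0.992, -0.123, -0.0]
force: [-0.2, 0.4, -1.7]
opening: 0.0117
grip_force: 44.9
```

Emit:
send_rows --series '[[[0, 0, 0.003, 0], [0, 0, 0.005, 0], [0, 0, 0.007, 0], [0, 0, 0.007, 0]]]'

```text
time_s: 14.3
ee_pos: [0.5046, -0.1349, 0.0797]
tcp_rot: [0.0, 0.992, -0.123, -0.0]
force: [-0.0, 0.3, -1.1]
opening: 0.0111
grip_force: 45.0
```

Emit:
send_rows --series '[[[0, 0, 0.002, 0], [0, 0, 0.004, 0], [0, 0, 0.004, 0]]]'

```text
time_s: 14.55
ee_pos: [0.5046, -0.135, 0.0792]
tcp_rot: [0.0, 0.992, -0.123, 0.0]
force: [-3.1, -0.1, 12.5]
opening: 0.0112
grip_force: 47.0
```

Contact at TCP z 0.079, exactly where expected for the rails. Easing the load slightly and releasing gently.

Emit:
send_rows --series '[[[0, 0, -0.002, 0], [0, 0, -0.002, 0]]]'

```text
time_s: 14.72
ee_pos: [0.5046, -0.1349, 0.0794]
tcp_rot: [0.0, 0.992, -0.123, 0.0]
force: [-1.9, 0.3, 7.2]
opening: 0.0114
grip_force: 45.9
```

Emit:
send_rows --series '[[[0, 0, 0, 0], [0, 0, 0, 0], [0, 0, 0, 0], [0, 0, 0, 0]]]' --grip 0.2 --force 20

```text
time_s: 15.05
ee_pos: [0.5047, -0.1349, 0.0785]
tcp_rot: [-0.0, 0.992, -0.123, -0.0]
force: [-0.2, 0.5, -0.0]
opening: 0.0171
grip_force: 0.0
```

Emit:
send_rows --series '[[[0, 0, 0, 0], [0, 0, 0, 0], [0, 0, 0, 0], [0, 0, 0, 0]]]' --grip 0.4

```text
time_s: 15.38
ee_pos: [0.5046, -0.1349, 0.0786]
tcp_rot: [-0.0, 0.992, -0.123, -0.0]
force: [-0.4, -0.4, -0.2]
opening: 0.0343
grip_force: 0.0
```

Emit:
send_rows --series '[[[0, 0, -0.01, 0], [0, 0, -0.03, 0], [0, 0, -0.07, 0], [0, 0, -0.13, 0], [0, 0, -0.2, 0], [0, 0, -0.27, 0], [0, 0, -0.3, 0], [0, 0, -0.3, 0]]]'

```text
time_s: 16.05
ee_pos: [0.5076, -0.1359, 0.2346]
tcp_rot: [0.001, 0.992, -0.123, 0.005]
force: [0.8, 0.2, -0.2]
opening: 0.0337
grip_force: 0.0
```

```bash
python3 - <<'E'
from go import *
to(rk,(-.026,0,.2),np.pi/2)
p=env.camera_params('wrist');im=cv2.cvtColor(env.camera('wrist'),cv2.COLOR_RGB2GRAY)
t=env.camera_params('top');it=cv2.cvtColor(env.camera('top'),cv2.COLOR_RGB2GRAY)
c,s=np.cos(rk[2]),np.sin(rk[2]);xs=np.arange(-.06,.06,.002)
for z in(.098,.090):
  for y in((0.,) if z>.095 else (.024,.012,-.012)):
    X=np.array([[rk[0]+c*x-s*y,rk[1]+s*x+c*y,z] for x in xs]);u=pr(p,X).astype(np.float32)
    v=cv2.remap(im,u[:,0].reshape(1,-1),u[:,1].reshape(1,-1),cv2.INTER_LINEAR)[0]
    print(z,y,' '.join(f'{int(1000*a)}:{b}' for a,b in zip(xs+1e-6,v)))
E
```

```text
t 16.05 now local [-25.3226   3.757  234.5533] shift [-0.0083 -0.0014  0.069 ] roll -1.8862920287452553e-05 F [ 0.8037  0.2494 -0.2482] open 0.03366140786335641 q6 1.4744205461612314 tilt z [ 0.0102 -0.0035 -0.9999]
0.098 0.0 -59:90 -57:83 -55:77 -53:50 -51:51 -49:133 -47:120 -45:87 -43:84 -41:86 -39:127 -37:131 -35:85 -33:80 -31:118 -29:253 -27:254 -25:254 -23:254 -21:254 -19:224 -17:84 -15:208 -13:222 -11:83 -9:80 -7:83 -5:87 -3:88 -1:88 0:86 2:84 4:83 6:109 8:137 10:117 12:120 14:120 16:126 18:134 20:236 22:254 24:254 26:254 28:254 30:253 32:241 34:204 36:221 38:94 40:87 42:89 44:86 46:79 48:78 50:78 52:78 54:83 56:87 58:86
0.09 0.024 -59:45 -57:45 -55:45 -53:45 -51:96 -49:136 -47:94 -45:47 -43:46 -41:44 -39:132 -37:129 -35:48 -33:47 -31:94 -29:241 -27:242 -25:242 -23:241 -21:242 -19:203 -17:56 -15:156 -13:216 -11:52 -9:45 -7:45 -5:43 -3:45 -1:44 0:44 2:45 4:43 6:59 8:129 10:129 12:96 14:115 16:124 18:126 20:213 22:242 24:243 26:242 28:241 30:247 32:161 34:206 36:205 38:226 40:83 42:81 44:85 46:85 48:85 50:86 52:85 54:86 56:82 58:79
0.09 0.012 -59:49 -57:50 -55:53 -53:55 -51:98 -49:135 -47:101 -45:53 -43:52 -41:57 -39:132 -37:128 -35:48 -33:49 -31:105 -29:252 -27:253 -25:253 -23:253 -21:253 -19:215 -17:54 -15:192 -13:242 -11:61 -9:45 -7:43 -5:45 -3:45 -1:43 0:42 2:44 4:44 6:60 8:129 10:131 12:116 14:125 16:108 18:107 20:162 22:253 24:253 26:253 28:253 30:252 32:237 34:239 36:207 38:209 40:80 42:78 44:78 46:77 48:81 50:78 52:78 54:79 56:78 58:83
0.09 -0.012 -59:76 -57:79 -55:82 -53:80 -51:82 -49:85 -47:81 -45:79 -43:82 -41:88 -39:118 -37:116 -35:90 -33:88 -31:149 -29:254 -27:254 -25:254 -23:254 -21:254 -19:239 -17:98 -15:201 -13:231 -11:102 -9:92 -7:90 -5:88 -3:85 -1:84 0:87 2:90 4:92 6:95 8:119 10:121 12:106 14:119 16:125 18:125 20:171 22:254 24:254 26:254 28:254 30:253 32:250 34:226 36:94 38:83 40:79 42:79 44:76 46:78 48:81 50:82 52:81 54:79 56:83 58:89
```

The new plate's top rim spans x -31 to -19 mm, upright between hoops 1 and 2. The drying plate still stands at 20 to 33 mm, and the middle slot is empty. Handing in.

```bash
python3 -c "
from rig import env
print(env.read_state()['time_s'],env.sign_off())"
```

```text
the job is handed in; nothing more can be done
16.15 None
```

The plate was tipped, gripped by its raised edge, lowered onto the rails and released upright in the empty end slot; the middle slot is free, the drying plate still stands in its slot, and I handed the job in at 16.2 s (no verdict returned).

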